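Riddle the drainage pebbles

ROBOT

A 7-joint arm with a two-finger parallel gripper is mounted at the origin on the work surface. World frame = base frame: x ahead of the robot, y to its left, z up, the work surface at z = 0. Lengths are in m, angles in rad, forces in N, time in s.
With the tool pointing down it reaches from about 0.425 to 0.925 m from the base axis. Payload 6.8 kg.
Tool frame: the origin (TCP) lies between the finger pads; the fingertips stand r.tcp_to_tips ahead of it and the grasp point (between the pads) lies 3 mm ahead of it (r.tcp_to_tips is the distance from the TCP to the fingertips, in m); z points along the fingers, y is the line along which they close (so a half turn about z gives the same grasp; the last joint's range is limited). The gripper opens to 85 mm and grips with 20 to 120 N. Pads are 22 mm wide; open, the fingers measure 114 mm over their backs; the gripper's body (76 mm by 85 mm) begins 54 mm behind the grasp point. The pads swing forward as they close: fully open they stand 13 mm farther back than shut.
Start: joints at [-0.108, 0.477, 0.022, 1.555, -0.011, 1.109, -0.083], TCP at [0.675, 0, 0.253] pointing down, gripper open.
Joint ranges: [-2.96, 2.96], [-0.34, 2.1], [-1.41, 1.46], [0.24, 2.44], [-1.37, 4.51], [0.17, 1.92], [-2.96, 2.96]. Speed limits (rad/s): [2.39, 2.39, 3.14, 3.14, 3.14, 3.14, 3.14].

INTERFACE

Orientations are given as a rotation vector (axis times angle).
In Python, from bench import r gives the robot as it stands. The module is installed in compiled form; this text tells all that it offers.
- The arm moves only by the tool step_arm, never from a script. Its argument "moves" is a list of rows, each an object of numbers: "rx", "ry", "rz": the turn, a rotation vector about the tool's x, y, z in degrees; "dx", "dy", "dz": the shift along the tool's x, y, z in mm; "gripper": the opening, from -1 (shut) to 1 (fully open). In form: [{"rx": .., "ry": .., "rz": .., "dx": .., "dy": .., "dz": .., "gripper": ..}, ...]. A call has 1 to 20 rows; each row shifts and turns the commanded pose from where the row before left it, along the tool's axes as they then stand; what a row does not reach is not made up. A row lasts 1/8 s, in which the tool goes at most 62.5 mm and 10.7 degrees, less where a joint would pass 70% of its speed; a pose out of reach is approached as far as the arm can. A call is refused whole if a number of a shift passes 62.5 or a number of a turn 10.7, either way. A call with a gripper value outside its range is refused whole. The fingers move at their own pace and stop on an object; "grip_force" is the grip in N (left out, the last holds). Time passes only in rows, so rows that do not move let the fingers close. It gives the time, the measured TCP pose, the force, the opening and the grip force at its end, in the units of the state.
- r.get_obs(): the state, without advancing time (a new reading comes with each control period).
- r.grab_frame(name): name is "scene" or "side" or "wrist"; returns the picture (420x560x3 uint8, blue, green, red); there is no depth.
- r.camera_info(name): a dict with "mtx" (3x3 intrinsics, pixels), "rvec" (rotation vector, rad) and "tvec" (3), from world to camera coordinates, as OpenCV has them. Camera axes: x right, y down, z forward; pixel columns grow to the right and rows downward; lengths in m; the calibration is good to about 2 mm. A picture is of the moment at which its call begins: read the wrist's pose just before it. camera_info takes no time and is no camera call; for the wrist camera it gives the pose at the moment of the call.
- r.hand_in(): hands the job in; it is judged then, once.
The state is a dict: "clock": time; "joints": joint angles; "qvel": joint speeds; "tau": joint torques, N m; "tcp_pos": TCP position; "orientation": TCP orientation; "contact_force": force on the tool from outside, world axes, zero at the start; "moment": the same for the moment, N m; "grip_width": finger opening in m; "gripper_force": force on a finger pad.
Only numpy, scipy, OpenCV 4.12 (cv2) and the standard library are available. Lean on these libraries where they do the work, as an engineer would, in place of code of your own. Each camera call takes 0.05 s, during which the arm holds its last target. There are 200 camera calls.

TASK

Take the hand riddle by its wooden grip and shake it over the long tray it stands on until both small pebbles have dropped through into that tray. Then carry it to the empty square tub, tip the two large pebbles out over its open end into the tub, and set the empty riddle back level across the tray's rims. Never touch the pebbles with the gripper.

Things in the scene. Friction and masses are not known exactly. Their poses are not given: they have to be found in the camera images.
- riddle_grip (a point): centre of the wooden grip block (22 mm along x, 64 along y, 30 high) of a hand riddle, a sieve box with a bail, standing across the tray's long rims. It lies above the box's centre, 105 mm over its underside. Pinch it from above, closing along x. Axes: z up, +x to the closed back wall, the open pouring end at -x (towards the robot within 20 degrees). 0.28 kg, 0.5 with pebbles.
- riddle_lip (a point): middle of the riddle's open pouring edge, 92 mm to -x of the grip and 93 mm below it; same axes. Box 184 mm (x) by 146 (y), walls 52 high. Floor 6 mm thick: three slots along x, 24 mm wide, 120 long, at y = -40, 0, 40, between bars 16 mm wide (two flats, a 6 mm groove between); its ends ramp up 6 mm. Tipped 40 to 45 degrees about the grip, it is under the grip, 130 mm below.
- tray: long peach plastic drip tray, fixed, 145 mm (its x) by 280 (its y), 55 high, walls 6; origin at the centre of its underside; left or right of the robot's middle line. The riddle starts over its middle (within 20 mm), axes parallel within 3 degrees, its grip point 160 mm above the table; shaken up to 40 mm either way from the middle, just above the rims, it drops the small pebbles inside.
- tub: empty square peach plastic tub, fixed, 200 mm (its x) by 220 (its y), 70 high, walls 6; origin at the centre of its underside. It stands on the other side of the middle line from the tray. It is the one with nothing in it: a like tub farther out to the left is full of soil and seedlings.
- small_a_center (a point): round grey pebble, 19 mm in diameter, 10 g; the point is its centre. It starts in the riddle, in the groove of the floor bar at the riddle's y = +20 mm. It stays there until the riddle is shaken briskly along its y (80 mm strokes at 0.2 m/s or more) or rocked about x, then drops through a slot.
- small_b_center (a point): round grey pebble, 19 mm in diameter, 10 g; the point is its centre. It starts in the riddle, in the groove of the floor bar at the riddle's y = -20 mm. It stays there until the riddle is shaken briskly along its y (80 mm strokes at 0.2 m/s or more) or rocked about x, then drops through a slot.
- large_a_center (a point): round grey pebble, 50 mm in diameter, 90 g; the point is its centre. It starts in the riddle, in the slot at the riddle's y = +40 mm. Too large for the slots; stays in while the riddle is level, rolls out over the open end when that end is tipped down more than about 30 degrees (40 is ample).
- large_b_center (a point): round grey pebble, 50 mm in diameter, 90 g; the point is its centre. It starts in the riddle, in the slot at the riddle's y = -40 mm. Too large for the slots; stays in while the riddle is level, rolls out over the open end when that end is tipped down more than about 30 degrees (40 is ample).
Mind the look-alikes: they are no part of the job. Leave any black or blue look-alike of the part that bears large_a_center alone.

How it is judged:
On the way, in this order (a step that is already met when the one before it is completed fails the run):
1. both small pebbles have dropped through into the tray while both large ones are still in the riddle (x of small_a_center in the frame of tray between -0.072 and 0.072 m and y of small_a_center in the frame of tray between -0.14 and 0.14 m and z of small_a_center in the frame of tray between 0 and 0.045 m and x of small_b_center in the frame of tray between -0.072 and 0.072 m and y of small_b_center in the frame of tray between -0.14 and 0.14 m and z of small_b_center in the frame of tray between 0 and 0.045 m and x of large_a_center in the frame of riddle_grip between -0.092 and 0.092 m and y of large_a_center in the frame of riddle_grip between -0.07 and 0.07 m and z of large_a_center in the frame of riddle_grip between -0.105 and -0.03 m and x of large_b_center in the frame of riddle_grip between -0.092 and 0.092 m and y of large_b_center in the frame of riddle_grip between -0.07 and 0.07 m and z of large_b_center in the frame of riddle_grip between -0.105 and -0.03 m), for 0.2 s.
2. both large pebbles lie in the empty tub (x of large_a_center in the frame of tub between -0.1 and 0.1 m and y of large_a_center in the frame of tub between -0.11 and 0.11 m and z of large_a_center in the frame of tub between 0 and 0.068 m and x of large_b_center in the frame of tub between -0.1 and 0.1 m and y of large_b_center in the frame of tub between -0.11 and 0.11 m and z of large_b_center in the frame of tub between 0 and 0.068 m), for 0.2 s.
At the end, for the whole second after the job is handed in: Both small pebbles lie inside the tray and both large ones inside the tub, below its rim; the riddle stands level (within 10 degrees) across the tray's rims, its grip within 30 mm (tray's x) and 100 mm (tray's y) of the tray's centre and 145 to 175 mm above the table (all of step 2 and x of small_a_center in the frame of tray between -0.072 and 0.072 m and y of small_a_center in the frame of tray between -0.14 and 0.14 m and z of small_a_center in the frame of tray between 0 and 0.045 m and x of small_b_center in the frame of tray between -0.072 and 0.072 m and y of small_b_center in the frame of tray between -0.14 and 0.14 m and z of small_b_center in the frame of tray between 0 and 0.045 m and x of riddle_grip in the frame of tray between -0.03 and 0.03 m and y of riddle_grip in the frame of tray between -0.1 and 0.1 m and z of riddle_grip in the frame of tray between 0.145 and 0.175 m and angle between riddle_grip's own z axis and vertical below 0.17 rad); the robot touches nothing.
It fails at once if the gripper touches a pebble (contact force between the fingers and small_a above 0.5 N or contact force between the fingers and small_b above 0.5 N or contact force between the fingers and large_a above 0.5 N or contact force between the fingers and large_b above 0.5 N).
It also fails if it takes over 56 s, if anything falls off the work surface, if the arm or the gripper's body presses on something with over 40 N, if the wrist force passes 120 N, or if a joint passes its speed limit or range.

## Working session

There is one attempt and no reset: what is moved stays moved. The work goes in short steps, Python scripts to look and compute and a tool call to move; the robot and the scene stay as the last step left them, time stands still between calls to the robot, and variables do not carry over. Pictures are saved under pics/ and viewed, at most 10 in all, crops included, and the job is handed in when it is done.

Besides the shell and the picture viewer there is one more tool, called after "Emit:" by a JSON object that holds its "name" and its "arguments", one argument or row to a line. step_arm: Moves the arm, as the interface text tells. Its arguments: {"type":"object","properties":{"moves":{"type":"array","items":{"type":"object","properties":{"rx":{"type":"number"},"ry":{"type":"number"},"rz":{"type":"number"},"dx":{"type":"number"},"dy":{"type":"number"},"dz":{"type":"number"},"gripper":{"type":"number"}}}},"grip_force":{"type":"number"}},"required":["moves"]}

```bash
mkdir -p pics
python3 - <<'E'
from bench import r
import cv2
o=r.get_obs(); print(o['clock'],o['tcp_pos'],o['orientation'],o['grip_width'],r.tcp_to_tips)
for n in ("scene","side"):
    cv2.imwrite(f"pics/{n}0.png",r.grab_frame(n)); c=r.camera_info(n); print(n,c)
E
```

```text
0.0 [ 6.74449841e-01 -1.19727682e-05  2.52327022e-01] [-2.22059043e+00 -2.22060438e+00  2.17975435e-03] 0.08548648005120994 0.022
scene {'mtx': array([[478.49445692,   0.        , 278.62929557],
       [  0.        , 478.49445692, 212.53808764],
       [  0.        ,   0.        ,   1.        ]]), 'rvec': array([ 0.93860192,  2.60738754, -0.87473376]), 'tvec': array([ 0.39035146, -0.20766399,  1.32499976])}
side {'mtx': array([[394.12772915,   0.        , 279.35799986],
       [  0.        , 394.12772915, 209.15901856],
       [  0.        ,   0.        ,   1.        ]]), 'rvec': array([ 0.43500316, -2.64519735,  1.31824415]), 'tvec': array([0.5270646 , 0.18052279, 0.89700996])}
```

View pics/scene0.png

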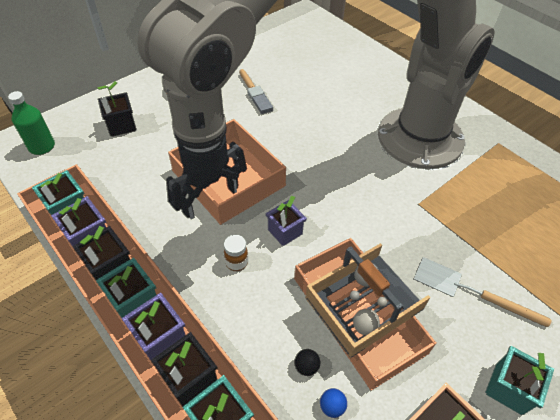

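View pics/side0.png

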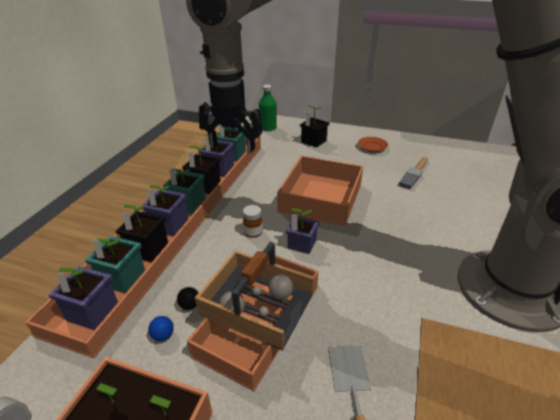

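Scene: the riddle stands on the tray at about (365,305). The empty tub is at (228,170) and the soil tub at (440,410). Black ball (307,362) and blue ball (333,402) are the look-alikes. Side: the grip is at (257,265), the tub at (322,188). Next, one close crop from both views.

Run:
```python
import cv2,numpy as np
s=cv2.imread("pics/scene0.png")[230:395,285:445]; d=cv2.imread("pics/side0.png")[235:385,180:330]
def up(a,o):
    k=2.5; a=cv2.resize(a,(400,int(a.shape[0]*400/a.shape[1])),interpolation=cv2.INTER_CUBIC); return a
A,B=up(s,0),up(d,0); H=max(A.shape[0],B.shape[0]); im=np.zeros((H,800,3),np.uint8); im[:A.shape[0],:400]=A; im[:B.shape[0],400:]=B
cv2.imwrite("pics/crop.png",im)
```

```text
(no output)
```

View pics/crop.png

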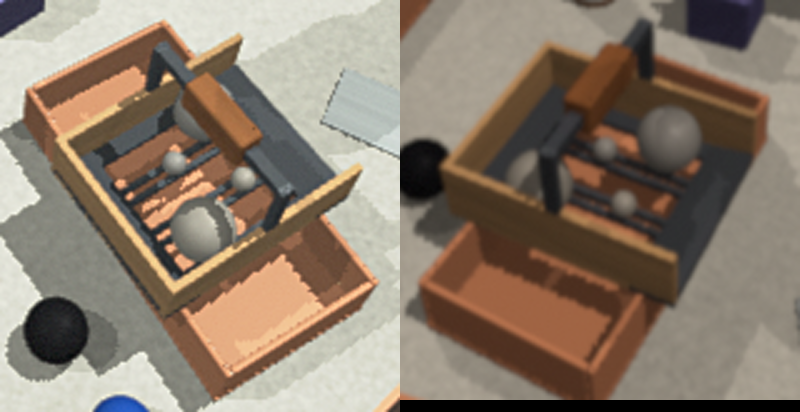

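The crop shows the rust-brown grip (scene crop ~(222,112), side crop ~(600,82)), with two large and two small pebbles in the riddle. Its open end faces the robot, with no wall on the right in the scene. Candidates for the large pebbles are the grey ones inside, plus the black (307,362) and blue (333,402) balls outside, which I leave alone.

```bash
cat > h.py <<'E'
import numpy as np, cv2
from scipy.optimize import least_squares
from bench import r
def cam(n):
    c=r.camera_info(n); R=cv2.Rodrigues(c['rvec'])[0]; return c['mtx'],R,np.asarray(c['tvec']).ravel()
def ray(n,p):
    K,R,t=cam(n); d=R.T@np.linalg.solve(K,[p[0],p[1],1]); return -R.T@t,d/np.linalg.norm(d)
def plane(n,p,z):
    o,d=ray(n,p); return o+d*(z-o[2])/d[2]
def tri(*obs):
    A=np.zeros((3,3));b=np.zeros(3)
    for n,p in obs:
        o,d=ray(n,p);M=np.eye(3)-np.outer(d,d);A+=M;b+=M@o
    x=np.linalg.solve(A,b); return x,[np.linalg.norm((np.eye(3)-np.outer(ray(n,p)[1],ray(n,p)[1]))@(x-ray(n,p)[0])) for n,p in obs]
E
python3 - <<'E'
from h import *
np.set_printoptions(precision=4,suppress=True)
S=lambda u,v:(285+u*.4,230+v*.4); D=lambda u,v:(180+(u-400)*.375,235+v*.375)
# grip mask
for n,box in(("scene",(350,250,395,300)),("side",(235,245,275,285))):
    im=cv2.imread(f"pics/{n}0.png"); h=cv2.cvtColor(im,cv2.COLOR_BGR2HSV)
    x0,y0,x1,y1=box; m=np.zeros(h.shape[:2],np.uint8); m[y0:y1,x0:x1]=cv2.inRange(h,(3,150,60),(16,255,255))[y0:y1,x0:x1]
    nn,l,st,ce=cv2.connectedComponentsWithStats(m); k=1+st[1:,4].argmax(); 
    c=max(cv2.findContours((l==k).astype(np.uint8),0,1)[0],key=cv2.contourArea); print(n,ce[k],st[k],cv2.minAreaRect(c))
    print(h[int(ce[k][1]),int(ce[k][0])])
print("grip eye",tri(("scene",S(221,112)),("side",D(600,80))))
for nm,a,b in(("tray rim",[S(27,90),S(165,22),S(378,283)],[D(425,285),D(590,372),D(768,97)]),):
    print(nm);[print(plane("scene",p,.055)) for p in a];[print('s',plane("side",p,.055)) for p in b]
print("riddle top");[print(plane("scene",S(*p),.107)) for p in((60,143),(172,295),(360,168),(240,38))]
[print('s',plane("side",D(*p),.107)) for p in((547,45),(445,165),(675,258),(768,97))]
print("tub");[print(plane("scene",p,.07)) for p in((235,122),(285,170),(221,206),(169,152))]
[print('s',plane("side",p,.07)) for p in((279,192),(311,159),(363,166),(350,209))]
E
```

```text
scene [374.3214 273.2429] [360 260  29  28 140] ((374.6022033691406, 273.944091796875), (34.42271423339844, 9.326351165771484), 47.290611267089844)
[ 13 150 165]
side [255.1888 266.2597] [242 252  26  33 466] ((254.30764770507812, 266.5384216308594), (17.750404357910156, 33.83671188354492), 33.6900634765625)
[ 12 175 112]
grip eye (array([0.5123, 0.2664, 0.1654]), [np.float64(0.0001411623073806792), np.float64(0.00014116230738060772)])
tray rim
[0.5612 0.1167 0.055 ]
[0.4221 0.1413 0.055 ]
[0.4672 0.4127 0.055 ]
s [0.5994 0.3887 0.055 ]
s [0.4665 0.4119 0.055 ]
s [0.4188 0.1395 0.055 ]
riddle top
[0.5952 0.1901 0.107 ]
[0.615  0.3297 0.107 ]
[0.4336 0.3503 0.107 ]
[0.4167 0.2119 0.107 ]
s [0.5916 0.1896 0.107 ]
s [0.6097 0.3264 0.107 ]
s [0.43   0.3481 0.107 ]
s [0.4087 0.1892 0.107 ]
tub
[ 0.4034 -0.3054  0.07  ]
[ 0.4117 -0.0945  0.07  ]
[ 0.5948 -0.1018  0.07  ]
[ 0.5948 -0.3198  0.07  ]
s [ 0.5937 -0.1054  0.07  ]
s [ 0.5578 -0.3096  0.07  ]
s [ 0.3963 -0.3174  0.07  ]
s [ 0.3928 -0.0893  0.07  ]
```

Emit:
{"name": "step_arm", "arguments": {
  "moves": [
    {"dy": -20,"dx": 33,"gripper": 1},
    {"dy": -20,"dx": 33},
    {"dy": -20,"dx": 33},
    {"dy": -20,"dx": 33},
    {"dy": -20,"dx": 34},
    {"dy": -20,"dx": 34},
    {"dy": -20,"dx": 33},
    {"dy": -21,"dx": 34},
    {"rz": 4},
    {"rz": 4},
    {},
    {}
  ],
  "grip_force": 90
}}

```text
invalid input at $.moves[0]: expected keys rx, ry, rz, dx, dy, dz, gripper
```

Run:
```python
from h import *
from scipy.spatial.transform import Rotation as R
o=r.get_obs(); print(o['clock'],o['tcp_pos'],o['orientation'],R.from_rotvec(o['orientation']).as_matrix().round(3))
K,Rr,t=cam("wrist"); print(repr(K),repr(Rr),repr(t))
cv2.imwrite("pics/w1.png",r.grab_frame("wrist"))
for yaw in(-7.5,):
  c,s=np.cos(np.radians(yaw)),np.sin(np.radians(yaw))
  for a,b in((11,32),(11,-32),(-11,32),(-11,-32)):
    P=np.array([.513+(a*c-b*s)/1e3,.267+(a*s+b*c)/1e3,.175]); q=K@(Rr@P+t); print(q[:2]/q[2])
```

```text
0.1 [ 6.74480665e-01 -5.80412800e-06  2.52415701e-01] [-2.22060413e+00 -2.22072055e+00  2.00388261e-03] [[-0.     1.    -0.002]
 [ 1.     0.    -0.   ]
 [-0.    -0.002 -1.   ]]
array([[328.1318711 ,   0.        , 274.77745414],
       [  0.        , 328.1318711 , 207.10762813],
       [  0.        ,   0.        ,   1.        ]]) array([[ 9.99997782e-01, -6.47147243e-04, -2.00414130e-03],
       [-3.47245071e-05, -9.56555522e-01,  2.91550221e-01],
       [-2.10574835e-03, -2.91549505e-01, -9.56553423e-01]]) array([-0.67326854, -0.03635863,  0.37996619])
[-108.43900303 -502.18418632]
[ -77.95433106 -271.54588024]
[-168.61237028 -513.97790697]
[-130.13967458 -280.52654025]
```

View pics/w1.png

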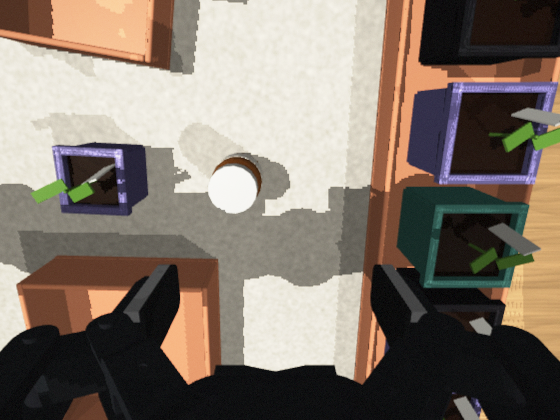

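The call was refused because every row needs all its keys, so the arm did not move. The picture shows only the bench middle: plant pot (95,180), jar (235,185), tub rim at the lower left.

Emit:
{"name": "step_arm", "arguments": {
  "moves": [
    {"rx": 0,"ry": 0,"rz": 0,"dx": 33,"dy": -20,"dz": 0,"gripper": 1},
    {"rx": 0,"ry": 0,"rz": 0,"dx": 33,"dy": -20,"dz": 0,"gripper": 1},
    {"rx": 0,"ry": 0,"rz": 0,"dx": 33,"dy": -20,"dz": 0,"gripper": 1},
    {"rx": 0,"ry": 0,"rz": 0,"dx": 33,"dy": -20,"dz": 0,"gripper": 1},
    {"rx": 0,"ry": 0,"rz": 0,"dx": 34,"dy": -20,"dz": 0,"gripper": 1},
    {"rx": 0,"ry": 0,"rz": 0,"dx": 34,"dy": -20,"dz": 0,"gripper": 1},
    {"rx": 0,"ry": 0,"rz": 0,"dx": 33,"dy": -20,"dz": 0,"gripper": 1},
    {"rx": 0,"ry": 0,"rz": 0,"dx": 34,"dy": -21,"dz": 0,"gripper": 1},
    {"rx": 0,"ry": 0,"rz": 4,"dx": 0,"dy": 0,"dz": 0,"gripper": 1},
    {"rx": 0,"ry": 0,"rz": 4,"dx": 0,"dy": 0,"dz": 0,"gripper": 1},
    {"rx": 0,"ry": 0,"rz": 0,"dx": 0,"dy": 0,"dz": 0,"gripper": 1},
    {"rx": 0,"ry": 0,"rz": 0,"dx": 0,"dy": 0,"dz": 0,"gripper": 1}
  ],
  "grip_force": 90
}}

```text
clock: 1.65
tcp_pos: [0.514, 0.2669, 0.2532]
orientation: [-2.37, -2.062, 0.0]
contact_force: [0.9, -0.3, -0.3]
grip_width: 0.0854
gripper_force: 0.0
```

Run:
```python
from h import *
from scipy.spatial.transform import Rotation as R
o=r.get_obs(); print(o['clock'],o['tcp_pos'],R.from_rotvec(o['orientation']).as_matrix().round(3))
K,Rr,t=cam("wrist")
cv2.imwrite("pics/w2.png",r.grab_frame("wrist"))
yaw=-7.5
c,s=np.cos(np.radians(yaw)),np.sin(np.radians(yaw))
for a,b in((11,32),(11,-32),(-11,32),(-11,-32)):
    P=np.array([.513+(a*c-b*s)/1e3,.267+(a*s+b*c)/1e3,.175]); q=K@(Rr@P+t); print(q[:2]/q[2])
```

```text
1.65 [0.5139806  0.26685812 0.25316973] [[ 0.138  0.99  -0.   ]
 [ 0.99  -0.138 -0.   ]
 [-0.    -0.    -1.   ]]
[292.08411111 180.58005861]
[291.40860172 273.65181419]
[256.43779445 180.86444139]
[258.77036898 273.88467991]
```

View pics/w2.png

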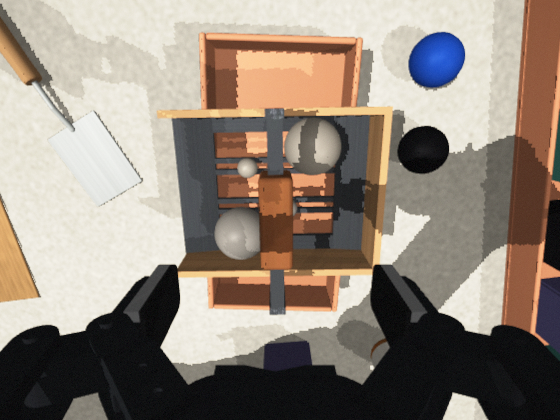

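The wrist view shows the grip at (275,221), squarely between the fingers and about 4 mm farther along +y than estimated. The large pebbles are at (313,145) and (240,233), the small ones at (247,168) and (295,207). Next: descend and grasp.

Emit:
{"name": "step_arm", "arguments": {
  "moves": [
    {"rx": 0,"ry": 0,"rz": 0,"dx": 4,"dy": 0,"dz": 30,"gripper": 1},
    {"rx": 0,"ry": 0,"rz": 0,"dx": 0,"dy": 0,"dz": 30,"gripper": 1},
    {"rx": 0,"ry": 0,"rz": 0,"dx": 0,"dy": 0,"dz": 18,"gripper": 1},
    {"rx": 0,"ry": 0,"rz": 0,"dx": 0,"dy": 0,"dz": 10,"gripper": 1},
    {"rx": 0,"ry": 0,"rz": 0,"dx": 0,"dy": 0,"dz": 0,"gripper": 1},
    {"rx": 0,"ry": 0,"rz": 0,"dx": 0,"dy": 0,"dz": 0,"gripper": -1},
    {"rx": 0,"ry": 0,"rz": 0,"dx": 0,"dy": 0,"dz": 0,"gripper": -1},
    {"rx": 0,"ry": 0,"rz": 0,"dx": 0,"dy": 0,"dz": 0,"gripper": -1},
    {"rx": 0,"ry": 0,"rz": 0,"dx": 0,"dy": 0,"dz": 0,"gripper": -1},
    {"rx": 0,"ry": 0,"rz": 0,"dx": 0,"dy": 0,"dz": 0,"gripper": -1},
    {"rx": 0,"ry": 0,"rz": 0,"dx": 0,"dy": 0,"dz": 0,"gripper": -1},
    {"rx": 0,"ry": 0,"rz": 0,"dx": 0,"dy": 0,"dz": 0,"gripper": -1}
  ],
  "grip_force": 90
}}

```text
clock: 3.2
tcp_pos: [0.5149, 0.2712, 0.1659]
orientation: [2.371, 2.061, 0.002]
contact_force: [-0.8, -1.4, 6.2]
grip_width: 0.0213
gripper_force: 89.2
```

Emit:
{"name": "step_arm", "arguments": {
  "moves": [
    {"rx": 0,"ry": 0,"rz": 0,"dx": 0,"dy": 0,"dz": -4,"gripper": -1},
    {"rx": 0,"ry": 0,"rz": 0,"dx": 0,"dy": 0,"dz": -4,"gripper": -1},
    {"rx": 0,"ry": 0,"rz": 0,"dx": -5,"dy": 0,"dz": 0,"gripper": -1},
    {"rx": 0,"ry": 0,"rz": 0,"dx": 0,"dy": 0,"dz": 0,"gripper": -1},
    {"rx": 0,"ry": 0,"rz": 0,"dx": -40,"dy": 0,"dz": 0,"gripper": -1},
    {"rx": 0,"ry": 0,"rz": 0,"dx": 40,"dy": 0,"dz": 0,"gripper": -1},
    {"rx": 0,"ry": 0,"rz": 0,"dx": 40,"dy": 0,"dz": 0,"gripper": -1},
    {"rx": 0,"ry": 0,"rz": 0,"dx": -40,"dy": 0,"dz": 0,"gripper": -1},
    {"rx": 0,"ry": 0,"rz": 0,"dx": -40,"dy": 0,"dz": 0,"gripper": -1},
    {"rx": 0,"ry": 0,"rz": 0,"dx": 40,"dy": 0,"dz": 0,"gripper": -1},
    {"rx": 0,"ry": 0,"rz": 0,"dx": 40,"dy": 0,"dz": 0,"gripper": -1},
    {"rx": 0,"ry": 0,"rz": 0,"dx": -40,"dy": 0,"dz": 0,"gripper": -1},
    {"rx": 0,"ry": 0,"rz": 0,"dx": 0,"dy": 0,"dz": 0,"gripper": -1},
    {"rx": 0,"ry": 0,"rz": 0,"dx": 0,"dy": 0,"dz": 0,"gripper": -1}
  ],
  "grip_force": 90
}}

```text
clock: 4.95
tcp_pos: [0.5139, 0.2657, 0.1732]
orientation: [-2.372, -2.06, 0.0]
contact_force: [0.6, 0.1, -4.2]
grip_width: 0.0206
gripper_force: 92.3
```

Run:
```python
from h import *
S=r.grab_frame("scene")[230:395,285:445]; D=r.grab_frame("side")[235:385,180:330]; W=r.grab_frame("wrist")
a=cv2.resize(S,(400,300)); b=cv2.resize(D,(400,300)); c=cv2.resize(W,(400,300))
im=np.zeros((600,800,3),np.uint8); im[:300,:400]=a; im[:300,400:]=b; im[300:,:400]=c
cv2.imwrite("pics/s1.png",im)
```

```text
(no output)
```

View pics/s1.png

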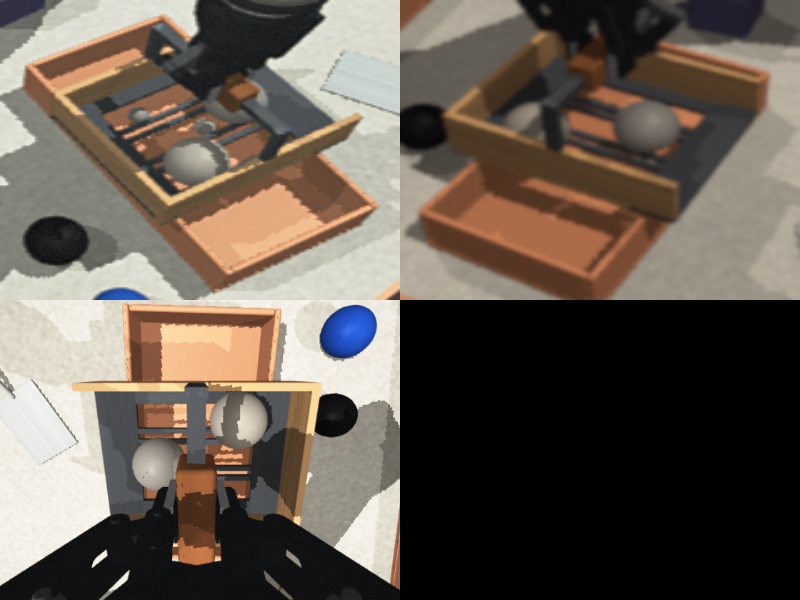

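Large pebbles are still in (wrist panel (240,420), (157,465)). Two small ones appear in the scene panel at (140,115) and (205,128), and I need to know whether they lie in the riddle or on the tray floor.

Run:
```python
from h import *
np.set_printoptions(precision=3,suppress=True)
def pr(n,P):
    K,R,t=cam(n); q=K@(R@P+t); return q[:2]/q[2]
for u,v in((140,115),(205,128)):
    for z in(.0155,.082):
        P=plane("scene",(285+u*.4,230+v*.55),z); w=pr("wrist",P); s=pr("side",P)
        print(P,"wrist panel",w[0]/1.4,300+w[1]/1.4,"side panel",400+(s[0]-180)/.375,(s[1]-235)/.5)
W=r.grab_frame("wrist")[80:330,90:330]; D=r.grab_frame("side")[240:345,185:330]
im=np.zeros((580,800,3),np.uint8); a=cv2.resize(W,(400,417),interpolation=2); b=cv2.resize(D,(400,290),interpolation=2); im[:417,:400]=a; im[:290,400:]=b
cv2.imwrite("pics/s2.png",im)
```

```text
[0.514 0.211 0.015] wrist panel 203.27967597486847 481.9729320999137 side panel 631.1763186118075 122.8703737018759
[0.545 0.231 0.082] wrist panel 233.372541457088 488.4691616330199 side panel 582.4695426241807 87.05442477441397
[0.484 0.257 0.015] wrist panel 174.20416206898122 451.2286741064004 side panel 646.8911309633041 163.05631335373425
[0.517 0.274 0.082] wrist panel 199.5105434799787 451.3786425928404 side panel 595.3415965919879 124.53380597242926
```

View pics/s2.png

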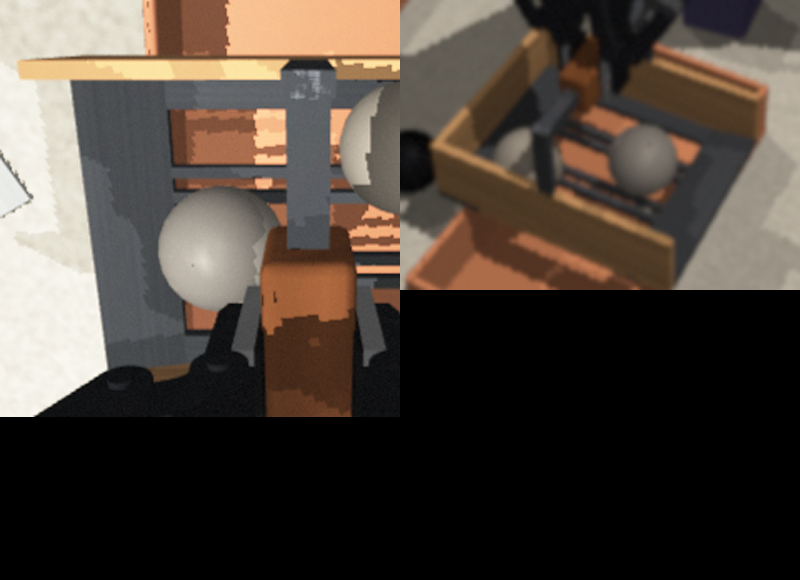

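The predicted pixels fit only the "in tray" hypothesis: seen as riddle pebbles, they would show in the wrist panel at (233,488) and the side panel at (595,124), where there is nothing. The smalls are therefore in the tray at about (.514,.211) and (.484,.257). Next: lift and carry to the tub.

Emit:
{"name": "step_arm", "arguments": {
  "moves": [
    {"rx": 0,"ry": 0,"rz": 0,"dx": 0,"dy": 0,"dz": -20,"gripper": -1},
    {"rx": 0,"ry": 0,"rz": -2,"dx": 0,"dy": 0,"dz": -40,"gripper": -1},
    {"rx": 0,"ry": 0,"rz": -2,"dx": 0,"dy": 0,"dz": -40,"gripper": -1},
    {"rx": 0,"ry": 0,"rz": -2,"dx": 0,"dy": 0,"dz": -27,"gripper": -1},
    {"rx": 0,"ry": 0,"rz": 0,"dx": -15,"dy": 1,"dz": 0,"gripper": -1},
    {"rx": 0,"ry": 0,"rz": 0,"dx": -30,"dy": 2,"dz": 0,"gripper": -1},
    {"rx": 0,"ry": 0,"rz": 0,"dx": -40,"dy": 3,"dz": 0,"gripper": -1},
    {"rx": 0,"ry": 0,"rz": 0,"dx": -40,"dy": 3,"dz": 0,"gripper": -1},
    {"rx": 0,"ry": 0,"rz": 0,"dx": -40,"dy": 3,"dz": 0,"gripper": -1},
    {"rx": 0,"ry": 0,"rz": 0,"dx": -40,"dy": 3,"dz": 0,"gripper": -1},
    {"rx": 0,"ry": 0,"rz": 0,"dx": -40,"dy": 3,"dz": 0,"gripper": -1},
    {"rx": 0,"ry": 0,"rz": 0,"dx": -40,"dy": 3,"dz": 0,"gripper": -1},
    {"rx": 0,"ry": 0,"rz": 0,"dx": -40,"dy": 3,"dz": 0,"gripper": -1},
    {"rx": 0,"ry": 0,"rz": 0,"dx": -40,"dy": 3,"dz": 0,"gripper": -1},
    {"rx": 0,"ry": 0,"rz": 0,"dx": -40,"dy": 3,"dz": 0,"gripper": -1},
    {"rx": 0,"ry": 0,"rz": 0,"dx": -35,"dy": 2,"dz": 0,"gripper": -1},
    {"rx": 0,"ry": 0,"rz": 0,"dx": -20,"dy": 0,"dz": 0,"gripper": -1},
    {"rx": 0,"ry": 0,"rz": 0,"dx": -12,"dy": 0,"dz": 0,"gripper": -1},
    {"rx": 0,"ry": 0,"rz": 0,"dx": 0,"dy": 0,"dz": 0,"gripper": -1}
  ],
  "grip_force": 90
}}

```text
clock: 7.58
tcp_pos: [0.5285, -0.2076, 0.2993]
orientation: [-2.261, -2.179, 0.002]
contact_force: [0.4, -0.4, -4.0]
grip_width: 0.0211
gripper_force: 92.3
```

Run:
```python
from h import *
np.set_printoptions(precision=3,suppress=True)
o=r.get_obs(); print(o['clock'],o['tcp_pos'],o['joints'],o['contact_force'])
S=r.grab_frame("scene"); D=r.grab_frame("side")
im=np.zeros((450,800,3),np.uint8); im[:300,:400]=cv2.resize(S,(400,300)); im[:300,400:]=cv2.resize(D,(400,300))
im[300:,:200]=cv2.resize(S[230:395,285:445],(200,150)); im[300:,400:600]=cv2.resize(D[235:385,180:330],(200,150))
cv2.imwrite("pics/t1.png",im)
```

```text
7.575 [ 0.528 -0.208  0.299] [ 0.102  0.26   0.198  1.773 -0.056  1.117  0.281] [ 0.413 -0.406 -3.984]
```

View pics/t1.png

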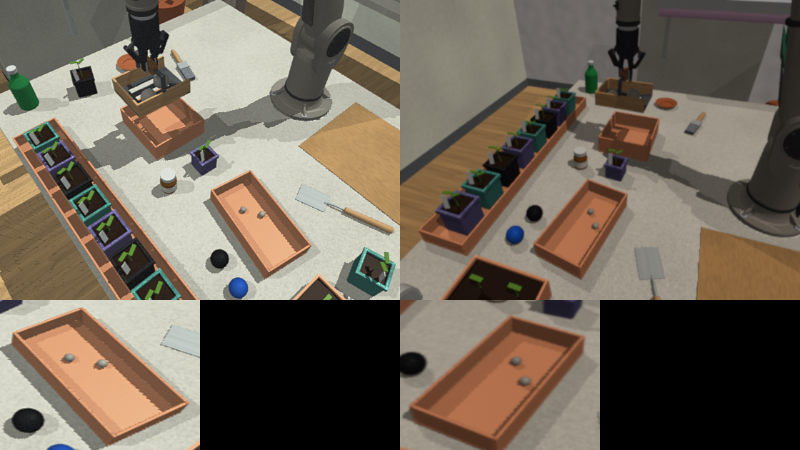

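Both small pebbles are visible on the tray floor (scene panel (242,210), (262,215)), and the riddle hangs above the empty tub. Next: lower, then tip the open end (tool −rx).

Emit:
{"name": "step_arm", "arguments": {
  "moves": [
    {"rx": 0,"ry": 0,"rz": 0,"dx": 0,"dy": 0,"dz": 30,"gripper": -1},
    {"rx": 0,"ry": 0,"rz": 0,"dx": 0,"dy": 0,"dz": 30,"gripper": -1},
    {"rx": 0,"ry": 0,"rz": 0,"dx": 0,"dy": 0,"dz": 18,"gripper": -1},
    {"rx": 0,"ry": 0,"rz": 0,"dx": 0,"dy": 0,"dz": 0,"gripper": -1},
    {"rx": -4,"ry": 0,"rz": 0,"dx": 0,"dy": 0,"dz": 0,"gripper": -1},
    {"rx": -6,"ry": 0,"rz": 0,"dx": 0,"dy": 0,"dz": 0,"gripper": -1},
    {"rx": -6,"ry": 0,"rz": 0,"dx": 0,"dy": 0,"dz": 0,"gripper": -1},
    {"rx": -4,"ry": 0,"rz": 0,"dx": 0,"dy": 0,"dz": 0,"gripper": -1},
    {"rx": -4,"ry": 0,"rz": 0,"dx": 0,"dy": 0,"dz": 0,"gripper": -1},
    {"rx": 0,"ry": 0,"rz": 0,"dx": 0,"dy": 0,"dz": 0,"gripper": -1}
  ],
  "grip_force": 90
}}

```text
clock: 8.93
tcp_pos: [0.5287, -0.207, 0.2232]
orientation: [2.023, 1.952, 0.415]
contact_force: [0.6, -1.0, -4.6]
grip_width: 0.0204
gripper_force: 92.3
```

Run:
```python
from h import *
from scipy.spatial.transform import Rotation as R
np.set_printoptions(precision=3,suppress=True)
o=r.get_obs(); print(o['clock'],o['tcp_pos'],o['joints'],R.from_rotvec(o['orientation']).as_matrix()[:,2])
```

```text
8.925 [ 0.529 -0.207  0.223] [ 0.248  0.181  0.088  2.13  -0.316  0.447  0.555] [ 0.407 -0.014 -0.913]
```

Joint 6 is 0.447 at 24° of tilt, close to its 0.17 limit. I'll raise the pose about 40 mm for wrist margin before tipping further.

Emit:
{"name": "step_arm", "arguments": {
  "moves": [
    {"rx": 0,"ry": 0,"rz": 0,"dx": 0,"dy": 5,"dz": -8,"gripper": -1},
    {"rx": 0,"ry": 0,"rz": 0,"dx": 0,"dy": 5,"dz": -8,"gripper": -1},
    {"rx": 0,"ry": 0,"rz": 0,"dx": 0,"dy": 5,"dz": -8,"gripper": -1},
    {"rx": 0,"ry": 0,"rz": 0,"dx": 0,"dy": 5,"dz": -8,"gripper": -1},
    {"rx": 0,"ry": 0,"rz": 0,"dx": 0,"dy": 2,"dz": -4,"gripper": -1},
    {"rx": 0,"ry": 0,"rz": 0,"dx": 0,"dy": 0,"dz": 0,"gripper": -1},
    {"rx": -3,"ry": 0,"rz": 0,"dx": 0,"dy": 0,"dz": 0,"gripper": -1},
    {"rx": -3,"ry": 0,"rz": 0,"dx": 0,"dy": 0,"dz": 0,"gripper": -1},
    {"rx": 0,"ry": 0,"rz": 0,"dx": 0,"dy": 0,"dz": 0,"gripper": -1}
  ],
  "grip_force": 90
}}

```text
clock: 10.05
tcp_pos: [0.5335, -0.207, 0.2631]
orientation: [1.96, 1.89, 0.505]
contact_force: [-0.9, 0.4, -2.1]
grip_width: 0.0208
gripper_force: 92.6
```

Run:
```python
from h import *
from scipy.spatial.transform import Rotation as R
np.set_printoptions(precision=3,suppress=True)
o=r.get_obs(); print(o['clock'],o['tcp_pos'],o['joints'],R.from_rotvec(o['orientation']).as_matrix()[:,2])
```

```text
10.05 [ 0.534 -0.207  0.263] [ 0.274  0.109  0.073  2.145 -0.405  0.417  0.641] [ 0.498 -0.017 -0.867]
```

Emit:
{"name": "step_arm", "arguments": {
  "moves": [
    {"rx": -3,"ry": 0,"rz": 0,"dx": 0,"dy": 0,"dz": 0,"gripper": -1},
    {"rx": -3,"ry": 0,"rz": 0,"dx": 0,"dy": 0,"dz": 0,"gripper": -1},
    {"rx": -3,"ry": 0,"rz": 0,"dx": 0,"dy": 0,"dz": 0,"gripper": -1},
    {"rx": -1,"ry": 0,"rz": 0,"dx": 0,"dy": 0,"dz": 0,"gripper": -1},
    {"rx": 0,"ry": 0,"rz": 0,"dx": 0,"dy": 0,"dz": 0,"gripper": -1},
    {"rx": 0,"ry": 0,"rz": 0,"dx": 0,"dy": 0,"dz": 0,"gripper": -1},
    {"rx": 0,"ry": 0,"rz": 0,"dx": 0,"dy": 0,"dz": 0,"gripper": -1},
    {"rx": 0,"ry": 0,"rz": 0,"dx": 0,"dy": 0,"dz": 0,"gripper": -1}
  ],
  "grip_force": 90
}}

```text
clock: 11.05
tcp_pos: [0.5351, -0.2068, 0.2643]
orientation: [1.844, 1.781, 0.648]
contact_force: [0.6, 0.5, -3.0]
grip_width: 0.0205
gripper_force: 92.6
```

Run:
```python
from h import *
from scipy.spatial.transform import Rotation as R
np.set_printoptions(precision=3,suppress=True)
o=r.get_obs(); print(o['clock'],o['tcp_pos'],o['joints'],R.from_rotvec(o['orientation']).as_matrix()[:,2],o['contact_force'])
S=r.grab_frame("scene"); D=r.grab_frame("side")
im=np.zeros((400,800,3),np.uint8); im[:,:400]=cv2.resize(S[60:260,130:330],(400,400)); im[:,400:]=cv2.resize(D[90:250,240:400],(400,400))
cv2.imwrite("pics/p1.png",im)
```

```text
11.05 [ 0.535 -0.207  0.264] [ 0.472  0.096 -0.103  2.242 -0.998  0.245  1.251] [ 0.642 -0.022 -0.766] [ 0.582  0.532 -2.992]
```

View pics/p1.png

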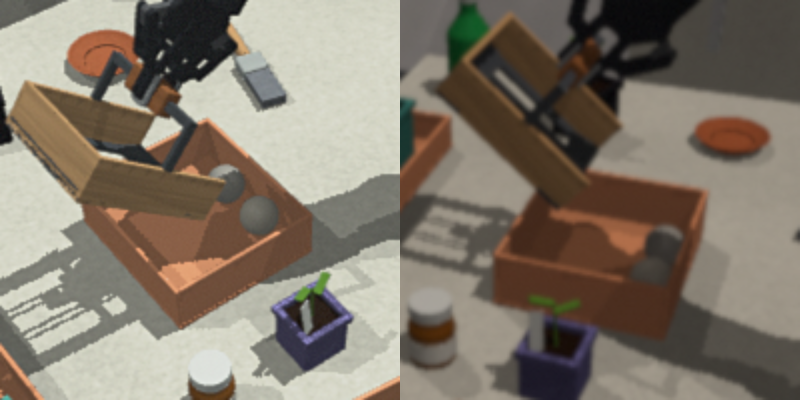

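Both large pebbles lie in the tub (scene panel (227,183), (258,215)) and the riddle is empty. Next: level it and carry it back.

Emit:
{"name": "step_arm", "arguments": {
  "moves": [
    {"rx": 5,"ry": 0,"rz": 0,"dx": 0,"dy": 0,"dz": 0,"gripper": -1},
    {"rx": 5,"ry": 0,"rz": 0,"dx": 0,"dy": 0,"dz": 0,"gripper": -1},
    {"rx": 6,"ry": 0,"rz": 0,"dx": 0,"dy": 0,"dz": 0,"gripper": -1},
    {"rx": 6,"ry": 0,"rz": 0,"dx": 0,"dy": 0,"dz": 0,"gripper": -1},
    {"rx": 6,"ry": 0,"rz": 0,"dx": 0,"dy": 0,"dz": 0,"gripper": -1},
    {"rx": 6,"ry": 0,"rz": 0,"dx": 0,"dy": 0,"dz": 0,"gripper": -1},
    {"rx": 6,"ry": 0,"rz": 0,"dx": 0,"dy": 0,"dz": 0,"gripper": -1},
    {"rx": 0,"ry": 0,"rz": 0,"dx": 0,"dy": 0,"dz": -20,"gripper": -1},
    {"rx": 0,"ry": 0,"rz": 0,"dx": 0,"dy": 0,"dz": -16,"gripper": -1},
    {"rx": 0,"ry": 0,"rz": 0,"dx": 0,"dy": 0,"dz": 0,"gripper": -1}
  ],
  "grip_force": 90
}}

```text
clock: 12.4
tcp_pos: [0.5354, -0.2057, 0.3019]
orientation: [2.241, 2.173, 0.039]
contact_force: [0.5, -0.5, -4.4]
grip_width: 0.0211
gripper_force: 92.7
```

Emit:
{"name": "step_arm", "arguments": {
  "moves": [
    {"rx": 0,"ry": 0,"rz": 0,"dx": 20,"dy": -2,"dz": 0,"gripper": -1},
    {"rx": 0,"ry": 0,"rz": 0,"dx": 40,"dy": -3,"dz": 0,"gripper": -1},
    {"rx": 0,"ry": 0,"rz": 0,"dx": 40,"dy": -3,"dz": 0,"gripper": -1},
    {"rx": 0,"ry": 0,"rz": 0,"dx": 40,"dy": -3,"dz": 0,"gripper": -1},
    {"rx": 0,"ry": 0,"rz": 0,"dx": 40,"dy": -3,"dz": 0,"gripper": -1},
    {"rx": 0,"ry": 0,"rz": 0,"dx": 40,"dy": -4,"dz": 0,"gripper": -1},
    {"rx": 0,"ry": 0,"rz": 0,"dx": 40,"dy": -4,"dz": 0,"gripper": -1},
    {"rx": 0,"ry": 0,"rz": 0,"dx": 40,"dy": -4,"dz": 0,"gripper": -1},
    {"rx": 0,"ry": 0,"rz": 0,"dx": 40,"dy": -4,"dz": 0,"gripper": -1},
    {"rx": 0,"ry": 0,"rz": 0,"dx": 40,"dy": -4,"dz": 0,"gripper": -1},
    {"rx": 0,"ry": 0,"rz": 0,"dx": 40,"dy": -3,"dz": 0,"gripper": -1},
    {"rx": 0,"ry": 0,"rz": 0,"dx": 35,"dy": -2,"dz": 0,"gripper": -1},
    {"rx": 0,"ry": 0,"rz": 0,"dx": 16,"dy": 0,"dz": 0,"gripper": -1},
    {"rx": 0,"ry": 0,"rz": 4,"dx": 0,"dy": 0,"dz": 0,"gripper": -1},
    {"rx": 0,"ry": 0,"rz": 4,"dx": 0,"dy": 0,"dz": 0,"gripper": -1},
    {"rx": 0,"ry": 0,"rz": 0,"dx": 0,"dy": 0,"dz": 0,"gripper": -1}
  ],
  "grip_force": 90
}}

```text
clock: 14.4
tcp_pos: [0.5101, 0.2654, 0.3012]
orientation: [2.391, 2.014, 0.037]
contact_force: [0.1, -0.4, -2.2]
grip_width: 0.0208
gripper_force: 92.5
```

Run:
```python
from h import *
from scipy.spatial.transform import Rotation as R
np.set_printoptions(precision=3,suppress=True)
o=r.get_obs(); print(o['clock'],o['tcp_pos'],o['joints'],R.from_rotvec(o['orientation']).as_matrix(),o['contact_force'])
```

```text
14.4 [0.51  0.265 0.301] [-0.506  0.261 -0.109  1.756  0.047  1.101 -0.802] [[ 0.17   0.985  0.028]
 [ 0.985 -0.17   0.003]
 [ 0.008  0.027 -1.   ]] [ 0.066 -0.422 -2.181]
```

Emit:
{"name": "step_arm", "arguments": {
  "moves": [
    {"rx": 1.6,"ry": 0,"rz": 0,"dx": 0,"dy": 2,"dz": 0,"gripper": -1},
    {"rx": 0,"ry": 0,"rz": 0,"dx": 0,"dy": 0,"dz": 40,"gripper": -1},
    {"rx": 0,"ry": 0,"rz": 0,"dx": 0,"dy": 0,"dz": 40,"gripper": -1},
    {"rx": 0,"ry": 0,"rz": 0,"dx": 0,"dy": 0,"dz": 30,"gripper": -1},
    {"rx": 0,"ry": 0,"rz": 0,"dx": 0,"dy": 0,"dz": 14,"gripper": -1},
    {"rx": 0,"ry": 0,"rz": 0,"dx": 0,"dy": 0,"dz": 5,"gripper": -1},
    {"rx": 0,"ry": 0,"rz": 0,"dx": 0,"dy": 0,"dz": 3,"gripper": -1},
    {"rx": 0,"ry": 0,"rz": 0,"dx": 0,"dy": 0,"dz": 0,"gripper": -1},
    {"rx": 0,"ry": 0,"rz": 0,"dx": 0,"dy": 0,"dz": 0,"gripper": -1}
  ],
  "grip_force": 90
}}

```text
clock: 15.52
tcp_pos: [0.5124, 0.2678, 0.1704]
orientation: [-2.397, -2.021, -0.012]
contact_force: [-0.0, -0.6, -2.3]
grip_width: 0.0209
gripper_force: 92.4
```

Run:
```python
from h import *
from scipy.spatial.transform import Rotation as R
np.set_printoptions(precision=3,suppress=True)
o=r.get_obs(); print(o['clock'],o['tcp_pos'],R.from_rotvec(o['orientation']).as_matrix()[:,2],o['contact_force'],o['moment'])
```

```text
15.525 [0.512 0.268 0.17 ] [ 0.002  0.01  -1.   ] [-0.021 -0.631 -2.31 ] [-0.049 -0.024 -0.001]
```

Emit:
{"name": "step_arm", "arguments": {
  "moves": [
    {"rx": 0,"ry": 0,"rz": 0,"dx": 0,"dy": 0,"dz": 2,"gripper": -1},
    {"rx": 0,"ry": 0,"rz": 0,"dx": 0,"dy": 0,"dz": 2,"gripper": -1},
    {"rx": 0,"ry": 0,"rz": 0,"dx": 0,"dy": 0,"dz": 0,"gripper": -1},
    {"rx": 0,"ry": 0,"rz": 0,"dx": 0,"dy": 0,"dz": 0,"gripper": -1}
  ],
  "grip_force": 90
}}

```text
clock: 16.02
tcp_pos: [0.5124, 0.2684, 0.167]
orientation: [-2.396, -2.022, -0.013]
contact_force: [-1.7, 0.3, 6.9]
grip_width: 0.0205
gripper_force: 94.1
```

Emit:
{"name": "step_arm", "arguments": {
  "moves": [
    {"rx": 0,"ry": 0,"rz": 0,"dx": 0,"dy": 0,"dz": 0,"gripper": 0},
    {"rx": 0,"ry": 0,"rz": 0,"dx": 0,"dy": 0,"dz": 0,"gripper": 0.5},
    {"rx": 0,"ry": 0,"rz": 0,"dx": 0,"dy": 0,"dz": 0,"gripper": 1},
    {"rx": 0,"ry": 0,"rz": 0,"dx": 0,"dy": 0,"dz": 0,"gripper": 1},
    {"rx": 0,"ry": 0,"rz": 0,"dx": 0,"dy": 0,"dz": 0,"gripper": 1},
    {"rx": 0,"ry": 0,"rz": 0,"dx": 0,"dy": 0,"dz": 0,"gripper": 1},
    {"rx": 0,"ry": 0,"rz": 0,"dx": 0,"dy": 0,"dz": -20,"gripper": 1},
    {"rx": 0,"ry": 0,"rz": 0,"dx": 0,"dy": 0,"dz": -40,"gripper": 1},
    {"rx": 0,"ry": 0,"rz": 0,"dx": 0,"dy": 0,"dz": -40,"gripper": 1},
    {"rx": 0,"ry": 0,"rz": 0,"dx": -40,"dy": 20,"dz": -20,"gripper": 1},
    {"rx": 0,"ry": 0,"rz": 0,"dx": -40,"dy": 20,"dz": 0,"gripper": 1},
    {"rx": 0,"ry": 0,"rz": 0,"dx": -40,"dy": 20,"dz": 0,"gripper": 1},
    {"rx": 0,"ry": 0,"rz": 0,"dx": 0,"dy": 0,"dz": 0,"gripper": 1}
  ],
  "grip_force": 90
}}

```text
clock: 17.65
tcp_pos: [0.5519, 0.1334, 0.2845]
orientation: [-2.406, -2.014, -0.009]
contact_force: [0.4, 0.1, 0.8]
grip_width: 0.0853
gripper_force: 0.0
```

Run:
```python
from h import *
o=r.get_obs(); print(o['clock'],o['contact_force'],o['grip_width'])
S=r.grab_frame("scene"); D=r.grab_frame("side")
im=np.zeros((600,800,3),np.uint8); im[:300,:400]=cv2.resize(S,(400,300)); im[:300,400:]=cv2.resize(D,(400,300))
im[300:,:400]=cv2.resize(S[230:395,285:445],(400,300)); im[300:,400:]=cv2.resize(D[235:385,180:330],(400,300))
cv2.imwrite("pics/f1.png",im)
```

```text
17.65 [0.35890679 0.11745526 0.84070756] 0.08526272914350169
```

View pics/f1.png

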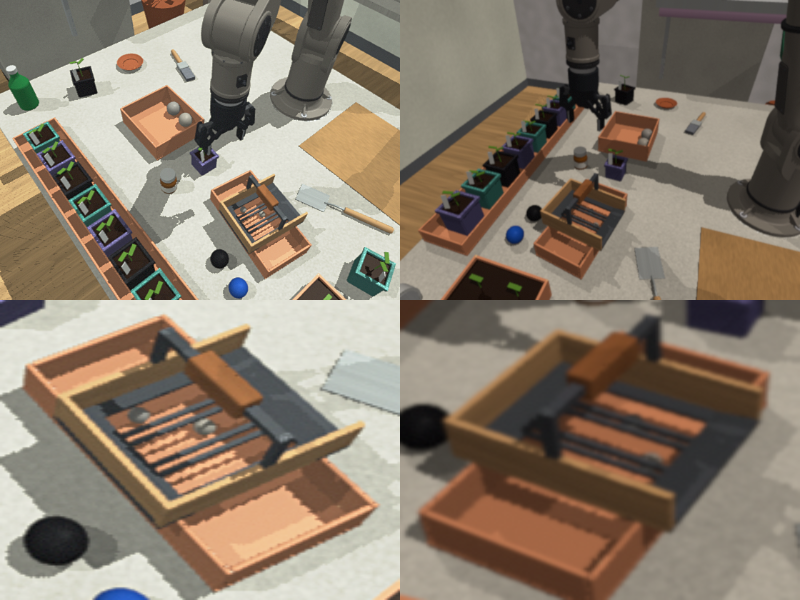

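The riddle stands level across the tray, empty. The smalls are beneath it in the tray, the larges are in the tub at (172,108) and (185,120), and the robot is clear of everything.

```bash
python3 -c "
from bench import r
print(r.hand_in())"
```

```text
the job is handed in; nothing more can be done
None
```

The job is handed in at about 18 s, with no verdict returned; the last picture shows both small pebbles in the tray, both large ones in the tub, and the empty riddle level across the tray's rims.

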